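# Unclamp the tube rack from the shaker and put it on the cold plate

### The job

The shaker has stopped and the samples are mixed. Throw the red handle of the toggle clamp all the way back so that its hold-down arm stands up clear of the blue tube rack, then lift the rack out, keep it level, and set it down gently in the middle of the cold plate, lined up along the plate. Leave the clamp open and do not disturb the other things on the bench.

Things in the scene. Friction and masses are not known exactly. Their poses are not given: they have to be found in the camera images.
- shaker: White bench orbital shaker, fixed. Origin on the bench under its centre, z up. Aluminium platform 200 mm (x) by 300 mm (y), top 85 mm up. The rack stands on it along y, centre at x 0, y +26 mm, held between 12 mm high black stops at its two ends and corners (the middle 90 mm of its sides is free). The clamp is at the -y end, in the plane x = 0, on a 40 mm riser.
- clamp_bar (a joint): Angle of the steel hold-down arm (95 mm long, pin at y -88, z 157 mm in the shaker frame): about 0 level and locked, its rubber pad pressing on the empty end of the rack's deck; 1.75 fully open, just back of upright, tip 255 mm above the bench. Under about 1.4 the pad still overhangs the rack's end. Only the red handle releases it; past centre it stays where it is left.
- handle_grip (a point): In the red clamp handle (round, 20 mm thick), 28 mm below its top; z along the handle, x across it, as the shaker's x. Locked: upright, 255 mm above the bench. Thrown towards the shaker's -y it turns over by 80 degrees, this point on an arc of radius 109 mm about y -82, z 146 mm (shaker frame, x 0), ending at y -188, z 173. About 12 N for the first 10 degrees, then 3 N.
- rack_center (a point): Centre, half-way up, of the loose blue tube rack: 60 mm wide (x), 160 mm long (y), 50 mm high (z up), smooth sides; 0.2 to 0.35 kg. Eight green-capped tubes fill its +y half, caps 14 mm above the deck, so that it balances about 15 mm to +y of this point.
- rack: The same blue tube rack; origin at the centre of its underside, axes as rack_center; its centre of mass is about half-way up.
- cold_plate: Fixed bench cooling plate where the rack goes: bare aluminium top 220 mm (x) by 112 mm (y) in a white base 235 x 125 mm; top 30 mm above the bench. Origin on the bench under its centre. The rack's long axis goes along its x, either way round.
- bottle: Bystander: glass bottle with a blue cap, 70 mm in diameter, 140 mm high; origin under its centre.
- jar: Bystander: white jar, 84 mm in diameter, 110 mm high; origin under its centre.
- tip_box: Bystander: dark blue pipette-tip box with a clear lid, 84 x 124 mm, 64 mm high; origin under its centre.
- foam_rack: Bystander: white foam rack with a few green caps, 100 x 140 mm, 46 mm high; origin under its centre.

How it is judged:
On the way, in this order (a step that is already met when the one before it is completed fails the run):
1. the clamp's arm is thrown open past 1.4 rad while the rack still stands in its place on the shaker (value of joint clamp_bar above 1.4 rad and distance of rack_center from where it was at the start of the episode below 0.015 m), for 0.2 s.
2. the rack is lifted clear of the shaker's platform (height (world z) of rack_center above 0.13 m), for 0.1 s.
At the end, for the whole second after the job is handed in: Clamp arm open by more than 1.4 rad; rack released and at rest on the cold plate, upright, its centre within 30 mm along the plate and 25 mm across it of the plate's centre, its long axis within 15 degrees of the plate's (value of joint clamp_bar above 1.4 rad and x of rack_center in the frame of cold_plate between -0.03 and 0.03 m and y of rack_center in the frame of cold_plate between -0.025 and 0.025 m and z of rack_center in the frame of cold_plate between 0.05 and 0.06 m and angle between the y axis of rack_center and the x axis of cold_plate, either way round below 0.26 rad and angle between rack_center's own z axis and vertical below 0.08 rad and linear speed of rack below 0.02 m/s); the robot touches nothing.
It fails at once if the rack is tipped more than 25 degrees (angle between rack_center's own z axis and vertical above 0.44 rad).
It fails at once if the rack is dropped (out of the fingers and moving faster than 0.45 m/s) (linear speed of rack above 0.45 m/s and contact force between the fingers and rack below 0.2 N).
It fails at once if a bystander is shifted by more than 20 mm (distance of any of bottle, jar, tip_box, foam_rack from where it was at the start of the episode above 0.02 m).
It also fails if it takes over 72 s, if anything falls off the work surface, if the arm or the gripper's body presses on something with over 40 N, if the wrist force passes 120 N, or if a joint passes its speed limit or range.

### The arm

A 7-joint arm with a two-finger parallel gripper is mounted at the origin on the work surface. World frame = base frame: x ahead of the robot, y to its left, z up, the work surface at z = 0. Lengths are in m, angles in rad, forces in N, time in s.
With the tool pointing down it reaches from about 0.4 to 0.875 m from the base axis. Payload 19.3 kg.
Tool frame: the origin (TCP) lies between the finger pads; the fingertips stand 22 mm ahead of it and the grasp point (between the pads) lies 3 mm ahead of it; y points along the fingers, x is the direction in which the jaws open and shut, and the axes are right-handed (so a half turn about y gives the same grasp; the last joint's range is limited). The gripper opens to 85 mm and grips with 20 to 120 N. Pads are 22 mm wide; open, the fingers measure 114 mm over their backs; the gripper's body (76 mm by 85 mm) begins 54 mm behind the grasp point. The pads swing forward as they close: fully open they stand 13 mm farther back than shut.
Start: joints at [-1.302, 0.521, -0.036, 1.599, 0.021, 1.021, -0.113], TCP at [0.208, 0.589, 0.253] pointing down, gripper open.
Joint ranges: [-2.91, 2.91], [-0.3, 2.13], [-1.5, 1.42], [0.17, 2.43], [-1.26, 4.41], [0.16, 1.93], [-2.52, 2.52]. Speed limits (rad/s): [1.89, 1.89, 2.39, 2.39, 3.01, 3.01, 3.01].

### API

Orientations are given as a unit quaternion [w, x, y, z].
In Python, from rig import ctrl gives the robot as it stands.
- The arm moves only by the tool send_rows, never from a script. Its argument "plan" is a list of rows, each an object of numbers: "x", "y", "z": the shift along the world's x, y, z in m; "wx", "wy", "wz": the turn, a rotation vector about the world's x, y, z in rad; "gripper": the opening, from -1 (shut) to 1 (fully open), so that 0 is half open. In form: [{"x": .., "y": .., "z": .., "wx": .., "wy": .., "wz": .., "gripper": ..}, ...]. A call has 1 to 10 rows; each row shifts and turns the pose as measured when the row begins; what a row does not reach is not made up. A row lasts 1/10 s, in which the tool goes at most 50 mm and 8.59 degrees, less where a joint would pass 70% of its speed; a pose out of reach is approached as far as the arm can. A call is refused whole if a number of a shift passes 0.05 or a number of a turn 0.15, either way. A call with a gripper value outside its range is refused whole. The fingers move at their own pace and stop on an object; "newtons" is the grip in N (left out, the last holds). Time passes only in rows, so rows that do not move let the fingers close. It gives the time, the measured TCP pose, the force and the opening at its end, in the units of the state.
- ctrl.state(): the state, without advancing time (a new reading comes with each control period).
- ctrl.get_image(name): name is "scene" or "top" or "wrist"; returns (picture, depth): 384x512x3 uint8, red, green, blue; 384x512 float32, m along the optical axis (not along the pixel's ray), 0 where there is no reading.
- ctrl.calibration(name): a dict with "camera_matrix" (3x3 intrinsics, pixels), "origin" and "rotation" of the camera in the world. Camera axes: x right, y down, z forward; pixel columns grow to the right and rows downward; lengths in m; the calibration is good to about 2 mm. A picture is of the moment at which its call begins: read the wrist's pose just before it. calibration takes no time and is no camera call; for the wrist camera it gives the pose at the moment of the call.
- ctrl.sign_off(): hands the job in, once; it reports no verdict.
Trained networks look in the newest picture that a camera, given by its name, has taken for a name from the list of things; names that differ only in an ending like _2 or _b are one class to them, and where a whole thing is asked for, a point or a joint stands for the part that bears it (a point fixed in the world has none). Each returns a list of dicts, best first, with "confidence" (0 to 1); they miss things now and then, are a little off and sometimes report something else, mostly with a low value. They report only what shows in the picture. A call takes as long as a camera call.
- ctrl.masks_of(camera, label): "pixels" (384x512 bool, what is visible of it) and "point" ([column, row] in pixels, amid what is visible of it).
- ctrl.pinpoint(camera, label): "point" ([column, row] in pixels: a listed point, or the origin of a listed thing).
The state is a dict: "t": time; "qpos": joint angles; "joint_velocities": joint speeds; "effort": joint torques, N m; "position": TCP position; "eef_rot": TCP orientation; "force": force on the tool from outside, world axes, zero at the start; "torque": the same for the moment, N m; "finger_gap": finger opening in m.
Only numpy, scipy, OpenCV 4.12 (cv2) and the standard library are available. Lean on these libraries where they do the work, as an engineer would, in place of code of your own. Each camera call takes 0.05 s, during which the arm holds its last target. There are 200 camera calls.

## Working session

There is one attempt and no reset: what is moved stays moved. The work goes in short steps, Python scripts to look and compute and a tool call to move; the robot and the scene stay as the last step left them, time stands still between calls to the robot, and variables do not carry over. Pictures are saved under pics/ and viewed, about 8 in all and at most 12, crops included, and the job is handed in when it is done.

Besides the shell and the picture viewer there is one more tool, called as a command line: name --argument value ..., lists and objects as JSON in quotes. send_rows: Moves the arm, as the interface text tells. Its arguments: {"type":"object","properties":{"plan":{"type":"array","items":{"type":"object","properties":{"x":{"type":"number"},"y":{"type":"number"},"z":{"type":"number"},"wx":{"type":"number"},"wy":{"type":"number"},"wz":{"type":"number"},"gripper":{"type":"number"}}}},"newtons":{"type":"number"}},"required":["plan"]}

```bash
mkdir -p pics
cat > h.py <<'E'
import numpy as np,cv2
from rig import ctrl
def ray(cam,p,z=None,d=None):
    c=ctrl.calibration(cam);K=np.array(c["camera_matrix"]);o=np.array(c["origin"]);R=np.array(c["rotation"])
    v=np.linalg.inv(K)@[p[0],p[1],1]
    if d is not None: return o+R@(v*d)
    w=R@v; return o+w*(z-o[2])/w[2]
def cloud(cam,depth,mask):
    c=ctrl.calibration(cam);K=np.array(c["camera_matrix"]);o=np.array(c["origin"]);R=np.array(c["rotation"])
    r,cc=np.nonzero(mask&(depth>0));d=depth[r,cc]
    return o+(np.c_[(cc-K[0,2])/K[0,0]*d,(r-K[1,2])/K[1,1]*d,d])@R.T
def save(n,im): cv2.imwrite("pics/"+n,im[:,:,::-1])
E
python3 - <<'E'
from h import *
np.set_printoptions(precision=3,suppress=True)
for cam in("top","scene"):
    im,dp=ctrl.get_image(cam);save(cam+"1.png",im)
    np.savez("/tmp/%s.npz"%cam,im=im,dp=dp)
    for n,z in(("shaker",0),("handle_grip",.227),("rack_center",.11),("cold_plate",0),("bottle",0),("jar",0),("tip_box",0),("foam_rack",0)):
        r=ctrl.pinpoint(cam,n)
        for q in r[:2]: print(cam,n,round(q["confidence"],2),np.round(q["point"]),ray(cam,q["point"],z))
    for n in("rack","cold_plate","handle_grip","shaker"):
        for q in ctrl.masks_of(cam,n)[:1]:
            P=cloud(cam,dp,q["pixels"]);P=P[P[:,2]>np.percentile(P[:,2],70)-.02]
            (c,s,a)=cv2.minAreaRect(P[:,:2].astype(np.float32)*1000)
            print("mask",n,round(q["confidence"],2),len(P),c,s,a,"z",np.percentile(P[:,2],[5,50,95]))
print(ctrl.state())
E
```

```text
Traceback (most recent call last):
  File "h.py", line 7, in ray
    w=R@v; return o+w*(z-o[2])/w[2]
      ~^~
ValueError: matmul: Input operand 1 has a mismatch in its core dimension 0, with gufunc signature (n?,k),(k,m?)->(n?,m?) (size 3 is different from 4)
```

```bash
python3 -c "
import cv2;cv2.imwrite('pics/a.png',cv2.resize(cv2.vconcat([cv2.imread('pics/top1.png'),cv2.imread('pics/scene1.png')]),(400,600)))"
```

```text
[ WARN:0@0.027] global loadsave.cpp:275 findDecoder imread_('pics/scene1.png'): can't open/read file: check file path/integrity
Traceback (most recent call last):
cv2.error: OpenCV(4.12.0) /io/opencv/modules/core/src/matrix_operations.cpp:109: error: (-215:Assertion failed) src[i].dims <= 2 && src[i].cols == src[0].cols && src[i].type() == src[0].type() in function 'vconcat'
```

View pics/top1.png

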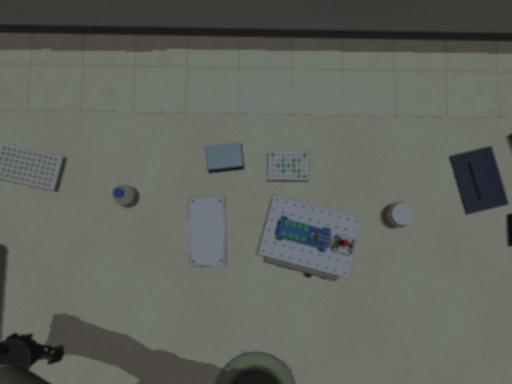

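The top view shows the shaker at (312,238) with the clamp on its right end, and the cold plate at (207,230) with its long side vertical. The foam rack (288,166), tip box (225,157), bottle (125,195) and jar (398,215) are clear of the path. The calibration rotation turns out to be a quaternion, so I'll fix the helper.

```bash
sed -i 's/R=np.array(c\["rotation"\])/R=rot(c["rotation"])/' h.py; sed -i '2a from scipy.spatial.transform import Rotation as Ro\ndef rot(q): return Ro.from_quat(np.roll(q,-1)).as_matrix()' h.py
python3 - <<'E'
from h import *
np.set_printoptions(precision=3,suppress=True)
for cam in("top","scene"):
    im,dp=ctrl.get_image(cam);save(cam+"1.png",im)
    for n,z in(("shaker",0),("handle_grip",.227),("rack_center",.11),("cold_plate",0),("bottle",0),("jar",0),("tip_box",0),("foam_rack",0)):
        r=ctrl.pinpoint(cam,n)
        for q in r[:2]: print(cam,n,round(q["confidence"],2),np.round(q["point"]),ray(cam,q["point"],z))
    for n in("rack","cold_plate","handle_grip","shaker"):
        for q in ctrl.masks_of(cam,n)[:1]:
            P=cloud(cam,dp,q["pixels"]);P=P[P[:,2]>np.percentile(P[:,2],70)-.02]
            (c,s,a)=cv2.minAreaRect(P[:,:2].astype(np.float32)*1000)
            print("mask",n,round(q["confidence"],2),len(P),c,s,a,"z",np.percentile(P[:,2],[5,50,95]))
print(ctrl.state())
E
```

```text
top shaker 0.61 [307. 235.] [ 0.521 -0.17   0.   ]
top handle_grip 0.43 [343. 246.] [ 0.488 -0.251  0.227]
top rack_center 0.57 [304. 231.] [ 0.532 -0.148  0.11 ]
top rack_center 0.42 [285. 168.] [ 0.733 -0.086  0.11 ]
top cold_plate 0.65 [204. 233.] [0.524 0.182 0.   ]
top bottle 0.75 [128. 196.] [0.647 0.448 0.   ]
top jar 0.58 [391. 213.] [ 0.601 -0.459  0.   ]
top tip_box 0.73 [224. 161.] [0.775 0.12  0.   ]
top foam_rack 0.55 [290. 167.] [ 0.757 -0.108  0.   ]
mask rack 0.83 933 (525.0322265625, -145.41595458984375) (160.3038330078125, 59.83146667480469) 75.6356430053711 z [0.131 0.137 0.153]
mask cold_plate 0.81 2564 (532.5737915039062, 169.71463012695312) (234.886962890625, 124.4728012084961) 2.4125213623046875 z [0.021 0.03  0.036]
mask handle_grip 0.48 37 (497.3057556152344, -249.343017578125) (14.120222091674805, 13.899620056152344) 1.0471200942993164 z [0.262 0.278 0.284]
mask shaker 0.87 4721 (518.695556640625, -171.1455078125) (300.50372314453125, 200.21697998046875) 75.76885986328125 z [0.08  0.086 0.133]
scene shaker 0.81 [206. 209.] [ 0.507 -0.17   0.   ]
scene rack_c
[... 697 characters left out ...]
7843780517578) (16.895172119140625, 18.84813117980957) 18.196592330932617 z [0.234 0.261 0.281]
mask shaker 0.84 2840 (519.4989624023438, -168.7747802734375) (300.69366455078125, 202.35177612304688) 76.44071960449219 z [0.082 0.086 0.182]
{'t': 1.4, 'qpos': array([-1.302,  0.521, -0.036,  1.599,  0.021,  1.021, -0.113]), 'joint_velocities': array([ 0.002,  0.   , -0.   , -0.001,  0.   , -0.   , -0.   ]), 'effort': array([  0.   , -92.684,   1.979, -37.025,   0.018,   0.002,  -0.   ]), 'position': array([0.208, 0.589, 0.253]), 'eef_rot': array([-0.577,  0.577,  0.409, -0.409]), 'force': array([0.398, 0.149, 0.063]), 'torque': array([-0.032, -0.02 ,  0.012]), 'finger_gap': 0.08551516681469329}
```

View pics/scene1.png

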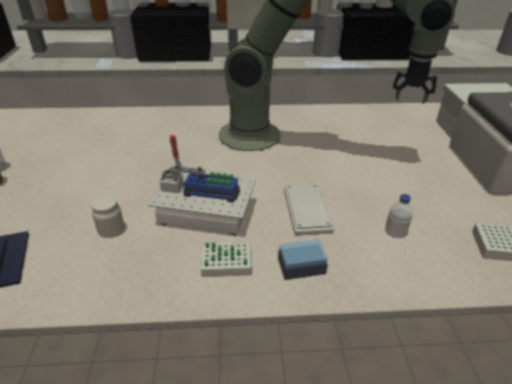

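The scene view confirms the layout: red handle upright at (174,148), rack at (212,186), plate at (308,208). Rough shaker pose from both cameras: centre (0.519,-0.170), its y axis at about 76°. The plate centre is (0.533,0.170), with its long axis at about 2.3°.

```bash
cat >> h.py <<'E'
def turn(xdir_deg):
    "world yaw (rad) and residual tilt rotvec to point tool down with tool x along xdir"
    s=ctrl.state();R=rot(s["eef_rot"]);a=np.deg2rad(xdir_deg)
    out=[]
    for k in(0,np.pi):
        x=np.array([np.cos(a+k),np.sin(a+k),0]);z=np.array([0,0,-1.]);T=np.c_[x,np.cross(z,x),z]
        out.append(Ro.from_matrix(T@R.T).as_rotvec().round(3))
    return s["position"].round(4),out,s["qpos"].round(3),s["force"].round(2),s["finger_gap"]
E
python3 - <<'E'
from h import *
print(rot(ctrl.state()["eef_rot"]).round(3))
print(turn(-14),turn(92.3))
E
```

```text
[[ 0.332  0.    -0.943]
 [ 0.943 -0.     0.332]
 [ 0.    -1.    -0.   ]]
(array([0.2078, 0.5895, 0.2533]), [array([-1.491, -0.802, -1.139]), array([ 0.819, -1.522,  1.278])], array([-1.302,  0.521, -0.036,  1.599,  0.021,  1.021, -0.113]), array([0.4 , 0.15, 0.06]), 0.08551516681469329) (array([0.2078, 0.5895, 0.2533]), [array([-0.235, -1.561,  0.297]), array([-2.028,  0.305, -2.014])], array([-1.302,  0.521, -0.036,  1.599,  0.021,  1.021, -0.113]), array([0.4 , 0.15, 0.06]), 0.08551516681469329)
```

```bash
sed -i 's/z=np.array(\[0,0,-1.\]);T=.*/y=np.array([0,0,-1.]);T=np.c_[x,y,np.cross(x,y)]/' h.py; python3 -c "
from h import *;print(turn(-14))"
```

```text
(array([0.2078, 0.5895, 0.2533]), [array([ 0.   ,  0.   , -1.476]), array([-0.   ,  0.   ,  1.665])], array([-1.302,  0.521, -0.036,  1.599,  0.021,  1.021, -0.113]), array([0.4 , 0.15, 0.06]), 0.08551516681469329)
```

send_rows --plan '[{"x": 0.03,"y": -0.036,"z": 0.015,"wz": -0.1,"gripper": 1},{"x": 0.03,"y": -0.036,"z": 0.015,"wz": -0.1},{"x": 0.03,"y": -0.036,"z": 0.015,"wz": -0.1},{"x": 0.03,"y": -0.036,"z": 0.015,"wz": -0.1},{"x": 0.03,"y": -0.036,"z": 0.015,"wz": -0.1},{"x": 0.03,"y": -0.036,"z": 0.015,"wz": -0.1},{"x": 0.03,"y": -0.036,"z": 0.015,"wz": -0.1},{"x": 0.03,"y": -0.036,"z": 0.015,"wz": -0.1}]'

```text
schema error: expected keys x, y, z, wx, wy, wz, gripper
```

send_rows --plan '[{"x": 0.03,"y": -0.036,"z": 0.015,"wx": 0,"wy": 0,"wz": -0.1,"gripper": 1},{"x": 0.03,"y": -0.036,"z": 0.015,"wx": 0,"wy": 0,"wz": -0.1,"gripper": 1},{"x": 0.03,"y": -0.036,"z": 0.015,"wx": 0,"wy": 0,"wz": -0.1,"gripper": 1},{"x": 0.03,"y": -0.036,"z": 0.015,"wx": 0,"wy": 0,"wz": -0.1,"gripper": 1},{"x": 0.03,"y": -0.036,"z": 0.015,"wx": 0,"wy": 0,"wz": -0.1,"gripper": 1},{"x": 0.03,"y": -0.036,"z": 0.015,"wx": 0,"wy": 0,"wz": -0.1,"gripper": 1},{"x": 0.03,"y": -0.036,"z": 0.015,"wx": 0,"wy": 0,"wz": -0.1,"gripper": 1},{"x": 0.03,"y": -0.036,"z": 0.015,"wx": 0,"wy": 0,"wz": -0.1,"gripper": 1}]'

```text
t: 2.2
position: [0.4455, 0.2971, 0.3741]
eef_rot: [0.694, -0.691, -0.144, 0.146]
force: [1.3, 0.8, 0.2]
finger_gap: 0.0855
```

send_rows --plan '[{"x": 0.005,"y": -0.043,"z": 0.003,"wx": 0,"wy": 0,"wz": -0.068,"gripper": 1},{"x": 0.005,"y": -0.043,"z": 0.003,"wx": 0,"wy": 0,"wz": -0.068,"gripper": 1},{"x": 0.005,"y": -0.043,"z": 0.003,"wx": 0,"wy": 0,"wz": -0.068,"gripper": 1},{"x": 0.005,"y": -0.043,"z": 0.003,"wx": 0,"wy": 0,"wz": -0.068,"gripper": 1},{"x": 0.005,"y": -0.043,"z": 0.003,"wx": 0,"wy": 0,"wz": -0.068,"gripper": 1},{"x": 0.005,"y": -0.043,"z": 0.003,"wx": 0,"wy": 0,"wz": -0.068,"gripper": 1},{"x": 0.005,"y": -0.043,"z": 0.003,"wx": 0,"wy": 0,"wz": -0.068,"gripper": 1},{"x": 0.005,"y": -0.043,"z": 0.003,"wx": 0,"wy": 0,"wz": -0.068,"gripper": 1},{"x": 0.005,"y": -0.043,"z": 0.003,"wx": 0,"wy": 0,"wz": -0.068,"gripper": 1},{"x": 0.0,"y": 0,"z": 0.0,"wx": 0,"wy": 0,"wz": -0.05,"gripper": 1}]'

```text
t: 3.2
position: [0.4921, -0.1115, 0.4063]
eef_rot: [0.702, -0.698, 0.098, -0.104]
force: [-0.6, 1.6, -0.7]
finger_gap: 0.0856
```

Run:
```python
from h import *
np.set_printoptions(precision=4,suppress=True)
im,dp=ctrl.get_image("wrist");save("w1.png",im)
print(turn(-14)); np.savez("w1.npz",im=im,dp=dp)
for n,z in(("handle_grip",.255),("rack_center",.11)):
    for q in ctrl.pinpoint("wrist",n)[:2]: print(n,round(q["confidence"],2),np.round(q["point"]),ray("wrist",q["point"],z))
for n in("rack","handle_grip"):
    for q in ctrl.masks_of("wrist",n)[:1]:
        P=cloud("wrist",dp,q["pixels"])
        if n=="rack": P=P[abs(P[:,2]-.135)<.006]
        else: P=P[P[:,2]>.22]
        (c,s,a)=cv2.minAreaRect(P[:,:2].astype(np.float32)*1000)
        print("mask",n,round(q["confidence"],2),len(P),c,s,a,"z",np.percentile(P[:,2],[5,50,95]) , np.median(P,0))
```

```text
(array([ 0.4922, -0.1091,  0.4059]), [array([-0.005,  0.008,  0.044]), array([ 0.013,  0.008, -3.098])], array([-0.404,  0.209,  0.621,  1.719, -0.135,  1.247, -0.039]), array([-0.01,  0.73,  0.39]), 0.08529862232349295)
handle_grip 0.71 [294. 304.] [ 0.4993 -0.2474  0.255 ]
rack_center 0.95 [277. 168.] [ 0.5228 -0.1373  0.11  ]
mask rack 0.72 3725 (525.707275390625, -138.189453125) (159.94009399414062, 60.02042007446289) 76.34324645996094 z [0.1327 0.134  0.1355] [ 0.5286 -0.1369  0.134 ]
mask handle_grip 0.97 742 (499.6418762207031, -242.33090209960938) (18.559343338012695, 16.5955867767334) 72.48921203613281 z [0.2236 0.2625 0.2804] [ 0.5004 -0.2373  0.2625]
```

View pics/w1.png

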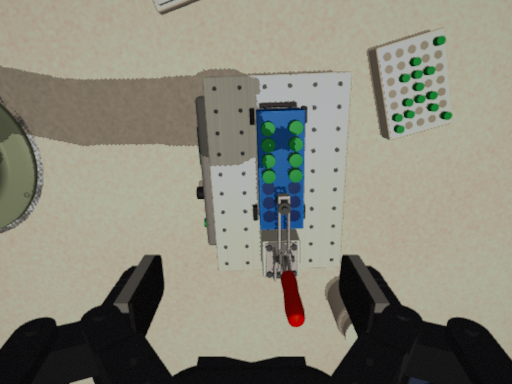

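The wrist view shows the handle at (293,300), locked upright at about (0.500,-0.242). The rack is at (281,168) with its axis at 76°.

send_rows --plan '[{"x": 0.002,"y": -0.027,"z": 0,"wx": -0.001,"wy": 0.002,"wz": 0.01,"gripper": 1},{"x": 0.002,"y": -0.027,"z": 0,"wx": -0.001,"wy": 0.002,"wz": 0.01,"gripper": 1},{"x": 0.002,"y": -0.027,"z": 0,"wx": -0.001,"wy": 0.002,"wz": 0.01,"gripper": 1},{"x": 0.002,"y": -0.027,"z": 0,"wx": -0.001,"wy": 0.002,"wz": 0.01,"gripper": 1},{"x": 0,"y": -0.025,"z": 0,"wx": -0.001,"wy": 0,"wz": 0.005,"gripper": 1},{"x": 0,"y": 0,"z": 0,"wx": 0,"wy": 0,"wz": 0,"gripper": 1}]'

```text
t: 4.05
position: [0.5024, -0.2346, 0.4051]
eef_rot: [0.705, -0.702, 0.073, -0.071]
force: [-0.5, 0.8, -0.3]
finger_gap: 0.0852
```

```bash
python3 -c "
from h import *;print(turn(-14))"
```

```text
(array([ 0.5024, -0.2346,  0.4051]), [array([-0.004, -0.001, -0.04 ]), array([ 2.000e-03, -7.000e-03,  3.101e+00])], array([-0.147,  0.33 ,  0.653,  1.594, -0.21 ,  1.29 ,  0.335]), array([-0.53,  0.78, -0.32]), 0.08521382788502131)
```

send_rows --plan '[{"x": -0.002,"y": -0.007,"z": -0.04,"wx": 0,"wy": 0,"wz": -0.03,"gripper": 1},{"x": 0,"y": 0,"z": -0.04,"wx": 0,"wy": 0,"wz": 0,"gripper": 1},{"x": 0,"y": 0,"z": -0.035,"wx": 0,"wy": 0,"wz": 0,"gripper": 1},{"x": 0,"y": 0,"z": -0.028,"wx": 0,"wy": 0,"wz": 0,"gripper": 1},{"x": 0,"y": 0,"z": 0,"wx": 0,"wy": 0,"wz": 0,"gripper": 1},{"x": 0,"y": 0,"z": 0,"wx": 0,"wy": 0,"wz": 0,"gripper": 0},{"x": 0,"y": 0,"z": 0,"wx": 0,"wy": 0,"wz": 0,"gripper": -0.3}]'

```text
t: 4.75
position: [0.5033, -0.2341, 0.2596]
eef_rot: [0.705, -0.7, 0.077, -0.078]
force: [-0.2, -0.9, 0.9]
finger_gap: 0.0593
```

Run:
```python
from h import *
im,dp=ctrl.get_image("wrist");save("w2.png",im)
print(turn(-14))
```

```text
(array([ 0.5035, -0.2343,  0.2599]), [array([-0.006,  0.003, -0.026]), array([-0.005, -0.01 ,  3.116])], array([-0.091,  0.463,  0.592,  1.802, -0.315,  0.971,  0.413]), array([-0.05, -0.66,  0.74]), 0.05179604942037885)
```

View pics/w2.png

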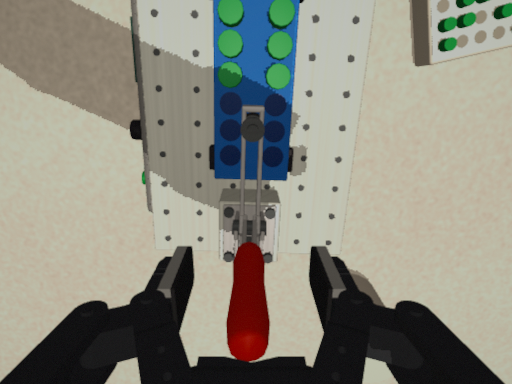

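The handle is centred between the open fingers at column 248. I'll shift 8 mm along the shaker's -y and close.

send_rows --newtons 60 --plan '[{"x": -0.002,"y": -0.009,"z": 0,"wx": 0,"wy": 0,"wz": -0.02,"gripper": -0.3},{"x": 0,"y": 0,"z": 0,"wx": 0,"wy": 0,"wz": 0,"gripper": -1},{"x": 0,"y": 0,"z": 0,"wx": 0,"wy": 0,"wz": 0,"gripper": -1},{"x": 0,"y": 0,"z": 0,"wx": 0,"wy": 0,"wz": 0,"gripper": -1},{"x": 0,"y": 0,"z": 0,"wx": 0,"wy": 0,"wz": 0,"gripper": -1},{"x": 0,"y": 0,"z": 0,"wx": 0,"wy": 0,"wz": 0,"gripper": -1}]'

```text
t: 5.4
position: [0.4999, -0.2441, 0.2625]
eef_rot: [0.705, -0.699, 0.085, -0.086]
force: [0.8, 0.3, -6.9]
finger_gap: 0.0175
```

```bash
python3 -c "
from h import *;p=turn(-14);print(p)
s=np.array([.519,-.170]);u=np.array([.242,.970]);v=np.array([.970,-.242]);d=p[0][:2]-s;print('shaker y,x',d@u,d@v)
a0=np.deg2rad(85.7)
for k in range(0,84,8):
    a=a0+np.deg2rad(k);q=(-.082+.109*np.cos(a));print(k,round(q,4),round(.146+.109*np.sin(a),4),(s+q*u).round(4))"
```

```text
(array([ 0.4999, -0.2441,  0.2625]), [array([-0.008,  0.003, -0.002]), array([-0.005, -0.013,  3.139])], array([-0.076,  0.463,  0.599,  1.795, -0.319,  0.98 ,  0.413]), array([ 0.83,  0.35, -6.89]), 0.017490554742233204)
shaker y,x -0.0764992 -0.000594800000000006
0 -0.0738 0.2547 [ 0.5011 -0.2416]
8 -0.089 0.2548 [ 0.4975 -0.2564]
16 -0.1041 0.2527 [ 0.4938 -0.271 ]
24 -0.1187 0.2486 [ 0.4903 -0.2852]
32 -0.1327 0.2425 [ 0.4869 -0.2987]
40 -0.1456 0.2345 [ 0.4838 -0.3112]
48 -0.1573 0.2248 [ 0.4809 -0.3226]
56 -0.1675 0.2136 [ 0.4785 -0.3325]
64 -0.1761 0.201 [ 0.4764 -0.3408]
72 -0.1828 0.1874 [ 0.4748 -0.3474]
80 -0.1876 0.1729 [ 0.4736 -0.352 ]
```

send_rows --plan '[{"x": -0.004,"y": -0.0155,"z": 0,"wx": 0,"wy": 0,"wz": 0,"gripper": -1},{"x": -0.004,"y": -0.0155,"z": -0.002,"wx": 0,"wy": 0,"wz": 0,"gripper": -1},{"x": -0.0036,"y": -0.015,"z": -0.0043,"wx": 0,"wy": 0,"wz": 0,"gripper": -1},{"x": -0.0035,"y": -0.014,"z": -0.0063,"wx": 0,"wy": 0,"wz": 0,"gripper": -1}]'

```text
t: 5.8
position: [0.4858, -0.3002, 0.2507]
eef_rot: [0.708, -0.696, 0.083, -0.084]
force: [-3.8, 6.8, 5.3]
finger_gap: 0.0169
```

```bash
cat >> h.py <<'E'
def shk():
    p=turn(-14);s=np.array([.519,-.170]);d=p[0][:2]-s;y=d@[.242,.97];z=p[0][2]
    print(p,'\nshaker y,x',y.round(4),(d@[.97,-.242]).round(4),'arc',np.rad2deg(np.arctan2(z-.003-.146,y+.082))-85.7,np.hypot(z-.149,y+.082))
E
python3 -c "
from h import *;shk()"
```

```text
(array([ 0.4858, -0.3002,  0.2507]), [array([-0.016,  0.003, -0.007]), array([-0.005, -0.026,  3.134])], array([ 0.05 ,  0.504,  0.585,  1.766, -0.346,  0.979,  0.538]), array([-3.77,  6.75,  5.28]), 0.01690270454086207) 
shaker y,x -0.1343 -0.0007 arc 31.527490750172888 0.11437286149502424
```

send_rows --plan '[{"x": -0.0033,"y": -0.013,"z": -0.0084,"wx": 0,"wy": 0,"wz": 0,"gripper": -1},{"x": -0.003,"y": -0.012,"z": -0.0102,"wx": 0,"wy": 0,"wz": 0,"gripper": -1},{"x": -0.0025,"y": -0.0104,"z": -0.0118,"wx": 0,"wy": 0,"wz": 0,"gripper": -1},{"x": -0.0022,"y": -0.0087,"z": -0.0132,"wx": 0,"wy": 0,"wz": 0,"gripper": -1}]'

```text
t: 6.2
position: [0.4741, -0.346, 0.2089]
eef_rot: [0.709, -0.695, 0.083, -0.085]
force: [-1.9, 6.2, 5.0]
finger_gap: 0.0172
```

```bash
python3 -c "
from h import *;shk()"
```

```text
(array([ 0.4741, -0.346 ,  0.2089]), [array([-0.019,  0.006, -0.005]), array([-0.009, -0.031,  3.136])], array([ 0.165,  0.578,  0.55 ,  1.763, -0.393,  0.916,  0.65 ]), array([-1.88,  6.21,  4.99]), 0.01721371116186353) 
shaker y,x -0.1816 -0.001 arc 63.27345420000292 0.11621248453432184
```

send_rows --plan '[{"x": -0.0015,"y": -0.006,"z": -0.014,"wx": 0,"wy": 0,"wz": 0,"gripper": -1},{"x": -0.0008,"y": -0.004,"z": -0.014,"wx": 0,"wy": 0,"wz": 0,"gripper": -1},{"x": 0,"y": -0.001,"z": -0.007,"wx": 0,"wy": 0,"wz": 0,"gripper": -1},{"x": 0,"y": 0,"z": -0.002,"wx": 0,"wy": 0,"wz": 0,"gripper": -1}]'

```text
t: 6.6
position: [0.4704, -0.3603, 0.1726]
eef_rot: [0.709, -0.695, 0.084, -0.087]
force: [-3.9, 7.6, 20.3]
finger_gap: 0.0171
```

Run:
```python
from h import *
shk()
im,_=ctrl.get_image("scene");save("s2.png",cv2.resize(im[100:280,80:350],None,fx=2.5,fy=2.5))
```

```text
(array([ 0.4704, -0.3603,  0.1726]), [array([-0.019,  0.007, -0.001]), array([-0.011, -0.03 ,  3.14 ])], array([ 0.213,  0.632,  0.52 ,  1.777, -0.427,  0.852,  0.696]), array([-3.89,  7.6 , 20.33]), 0.017063377737897834) 
shaker y,x -0.1964 -0.0011 arc 82.63901844954798 0.11676208993007962
```

View pics/s2.png

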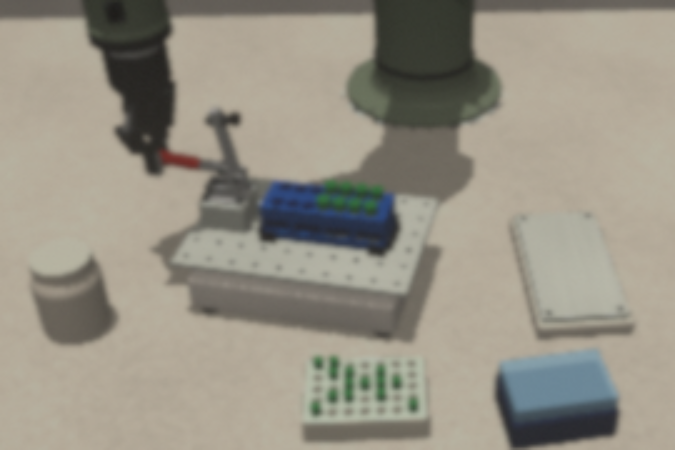

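The arm stands upright at (225,145) and the handle is thrown back, with 20 N at its stop. The rack is still in place. Now release, rise and go over the rack.

send_rows --plan '[{"x": 0,"y": 0,"z": 0.003,"wx": 0,"wy": 0,"wz": 0,"gripper": 0},{"x": 0,"y": 0,"z": 0,"wx": 0,"wy": 0,"wz": 0,"gripper": 1},{"x": 0,"y": 0,"z": 0,"wx": 0,"wy": 0,"wz": 0,"gripper": 1},{"x": 0,"y": 0,"z": 0,"wx": 0,"wy": 0,"wz": 0,"gripper": 1},{"x": 0,"y": 0,"z": 0,"wx": 0,"wy": 0,"wz": 0,"gripper": 1},{"x": 0,"y": 0,"z": 0.02,"wx": 0,"wy": 0,"wz": 0,"gripper": 1},{"x": 0,"y": 0,"z": 0.045,"wx": 0,"wy": 0,"wz": 0,"gripper": 1},{"x": 0,"y": 0,"z": 0.045,"wx": 0,"wy": 0,"wz": 0,"gripper": 1},{"x": 0,"y": 0,"z": 0.045,"wx": 0,"wy": 0,"wz": 0,"gripper": 1},{"x": 0,"y": 0,"z": 0.035,"wx": 0,"wy": 0,"wz": 0,"gripper": 1}]'

```text
t: 7.65
position: [0.4685, -0.3593, 0.3688]
eef_rot: [0.709, -0.695, 0.087, -0.085]
force: [0.3, 0.2, 0.3]
finger_gap: 0.0852
```

send_rows --plan '[{"x": 0.009,"y": 0.035,"z": 0.005,"wx": -0.003,"wy": 0,"wz": 0,"gripper": 1},{"x": 0.009,"y": 0.035,"z": 0,"wx": -0.003,"wy": 0,"wz": 0,"gripper": 1},{"x": 0.009,"y": 0.035,"z": 0,"wx": -0.003,"wy": 0,"wz": 0,"gripper": 1},{"x": 0.009,"y": 0.035,"z": 0,"wx": -0.003,"wy": 0,"wz": 0,"gripper": 1},{"x": 0.009,"y": 0.035,"z": 0,"wx": -0.003,"wy": 0,"wz": 0,"gripper": 1},{"x": 0.009,"y": 0.035,"z": 0,"wx": -0.003,"wy": 0,"wz": 0,"gripper": 1},{"x": 0.005,"y": 0.019,"z": 0,"wx": 0,"wy": 0,"wz": 0,"gripper": 1},{"x": 0,"y": 0,"z": 0,"wx": 0,"wy": 0,"wz": 0,"gripper": 1},{"x": 0,"y": 0,"z": 0,"wx": 0,"wy": 0,"wz": 0,"gripper": 1}]'

```text
t: 8.55
position: [0.5283, -0.1229, 0.38]
eef_rot: [-0.701, 0.702, -0.083, 0.089]
force: [-0.1, -1.1, 0.4]
finger_gap: 0.0855
```

Run:
```python
from h import *
np.set_printoptions(precision=4,suppress=True)
shk()
im,dp=ctrl.get_image("wrist");save("w3.png",im)
for q in ctrl.pinpoint("wrist","rack_center")[:2]: print(round(q["confidence"],2),np.round(q["point"]),ray("wrist",q["point"],.11))
for q in ctrl.masks_of("wrist","rack")[:1]:
    P=cloud("wrist",dp,q["pixels"]);P=P[abs(P[:,2]-.135)<.006]
    print("mask",round(q["confidence"],2),len(P),cv2.minAreaRect(P[:,:2].astype(np.float32)*1000),np.median(P[:,2]))
```

```text
(array([ 0.5283, -0.1229,  0.38  ]), [array([0.002, 0.008, 0.   ]), array([ 0.013, -0.003, -3.141])], array([-0.34 ,  0.308,  0.605,  1.674, -0.186,  1.209,  0.063]), array([-0.13, -1.11,  0.4 ]), 0.08554314034679183) 
shaker y,x 0.0479 -0.0024 arc -25.057772384515225 0.26503731792666485
0.58 [252. 174.] [ 0.5252 -0.1498  0.11  ]
mask 0.58 4667 ((525.0233764648438, -146.25006103515625), (159.50306701660156, 60.05451583862305), 75.4369888305664) 0.1350008200526891
```

View pics/w3.png

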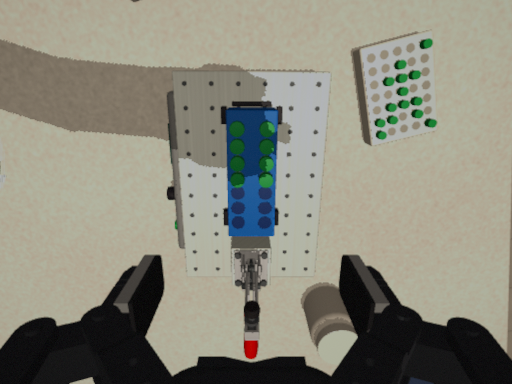

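The clamp stays open, with the arm and handle stacked at (251,330). The rack is undisturbed at (0.525,-0.1455) and 75.7°. Descending to grip 12 mm towards the tubes.

send_rows --plan '[{"x": 0,"y": -0.011,"z": -0.035,"wx": 0,"wy": 0.004,"wz": 0,"gripper": 1},{"x": 0,"y": 0,"z": -0.045,"wx": 0,"wy": 0.003,"wz": 0,"gripper": 1},{"x": 0,"y": 0,"z": -0.045,"wx": 0,"wy": 0,"wz": 0,"gripper": 1},{"x": 0,"y": 0,"z": -0.04,"wx": 0,"wy": 0,"wz": 0,"gripper": 1},{"x": 0,"y": 0,"z": -0.025,"wx": 0,"wy": 0,"wz": 0,"gripper": 1},{"x": 0,"y": 0,"z": 0,"wx": 0,"wy": 0,"wz": 0,"gripper": 1},{"x": 0,"y": 0,"z": 0,"wx": 0,"wy": 0,"wz": 0,"gripper": 1}]'

```text
t: 9.4
position: [0.5261, -0.1432, 0.1857]
eef_rot: [-0.7, 0.703, -0.089, 0.093]
force: [0.3, -0.1, -0.6]
finger_gap: 0.0853
```

```bash
python3 -c "
from h import *;shk()"
```

```text
(array([ 0.5261, -0.1432,  0.1857]), [array([0.005, 0.005, 0.013]), array([ 0.008, -0.008, -3.129])], array([-0.209,  0.533,  0.507,  1.901, -0.349,  0.789,  0.229]), array([ 0.29, -0.11, -0.56]), 0.08533124492462114) 
shaker y,x 0.0277 0.0004 arc -67.20462982772696 0.11568965243979257
```

send_rows --newtons 40 --plan '[{"x": 0.001,"y": 0.006,"z": -0.025,"wx": 0.002,"wy": 0.002,"wz": 0.006,"gripper": 1},{"x": 0.001,"y": 0.004,"z": -0.025,"wx": 0.001,"wy": 0.002,"wz": 0.006,"gripper": 1},{"x": 0,"y": 0.001,"z": -0.016,"wx": 0,"wy": 0,"wz": 0,"gripper": 1},{"x": 0,"y": 0,"z": -0.003,"wx": 0,"wy": 0,"wz": 0,"gripper": 1},{"x": 0,"y": 0,"z": 0,"wx": 0,"wy": 0,"wz": 0,"gripper": 1}]'

```text
t: 9.9
position: [0.5327, -0.1347, 0.1233]
eef_rot: [-0.701, 0.702, -0.082, 0.092]
force: [0.7, -0.7, 0.1]
finger_gap: 0.0852
```

```bash
python3 -c "
from h import *;shk()"
```

```text
(array([ 0.5327, -0.1347,  0.1233]), [array([0.003, 0.013, 0.002]), array([ 0.021, -0.005, -3.139])], array([-0.171,  0.625,  0.436,  1.935, -0.417,  0.656,  0.277]), array([ 0.68, -0.74,  0.1 ]), 0.08524180759632195) 
shaker y,x 0.0376 0.0047 arc -97.83176115680395 0.12228745962264488
```

send_rows --newtons 40 --plan '[{"x": -0.005,"y": 0.001,"z": -0.006,"wx": 0,"wy": 0.012,"wz": 0,"gripper": 1},{"x": 0,"y": 0,"z": 0,"wx": 0,"wy": 0,"wz": 0,"gripper": 0.6},{"x": 0,"y": 0,"z": 0,"wx": 0,"wy": 0,"wz": 0,"gripper": 0.3},{"x": 0,"y": 0,"z": 0,"wx": 0,"wy": 0,"wz": 0,"gripper": 0},{"x": 0,"y": 0,"z": 0,"wx": 0,"wy": 0,"wz": 0,"gripper": -0.5},{"x": 0,"y": 0,"z": 0,"wx": 0,"wy": 0,"wz": 0,"gripper": -0.5},{"x": 0,"y": 0,"z": 0,"wx": 0,"wy": 0,"wz": 0,"gripper": -0.5}]'

```text
t: 10.6
position: [0.5288, -0.1342, 0.1207]
eef_rot: [-0.701, 0.703, -0.085, 0.089]
force: [0.5, 0.2, -2.3]
finger_gap: 0.0595
```

```bash
python3 -c "
from h import *;shk()"
```

```text
(array([ 0.5288, -0.1342,  0.1207]), [array([0.004, 0.005, 0.003]), array([ 0.008, -0.006, -3.139])], array([-0.172,  0.628,  0.437,  1.94 , -0.415,  0.656,  0.276]), array([ 0.48,  0.15, -2.28]), 0.05948495064552417) 
shaker y,x 0.0371 0.0008 arc -99.06673953090606 0.12241375872735875
```

send_rows --newtons 60 --plan '[{"x": 0,"y": 0,"z": 0,"wx": 0,"wy": 0,"wz": 0,"gripper": -0.5},{"x": 0,"y": 0,"z": 0.008,"wx": 0,"wy": 0,"wz": 0,"gripper": -0.5},{"x": 0,"y": 0,"z": 0.015,"wx": 0,"wy": 0,"wz": 0,"gripper": -0.5},{"x": 0,"y": 0,"z": 0.025,"wx": 0,"wy": 0,"wz": 0,"gripper": -0.5},{"x": 0,"y": 0,"z": 0.025,"wx": 0,"wy": 0,"wz": 0,"gripper": -0.5},{"x": 0,"y": 0,"z": 0.02,"wx": 0,"wy": 0,"wz": 0,"gripper": -0.5},{"x": 0,"y": 0,"z": 0.01,"wx": 0,"wy": 0,"wz": 0,"gripper": -0.5},{"x": 0,"y": 0,"z": 0,"wx": 0,"wy": 0,"wz": 0,"gripper": -0.5}]'

```text
t: 11.4
position: [0.5276, -0.1346, 0.2295]
eef_rot: [-0.701, 0.703, -0.086, 0.089]
force: [0.2, -0.1, -3.1]
finger_gap: 0.0589
```

Run:
```python
from h import *
print(turn(92.3))
im,_=ctrl.get_image("scene");save("s3.png",cv2.resize(im[80:280,80:350],None,fx=2.5,fy=2.5))
```

```text
(array([ 0.5276, -0.1346,  0.2295]), [array([-1.000e-03,  6.000e-03,  1.859e+00]), array([ 6.000e-03,  1.000e-03, -1.282e+00])], array([-0.256,  0.474,  0.545,  1.863, -0.307,  0.884,  0.188]), array([ 0.25, -0.15, -3.11]), 0.058936388253300144)
```

View pics/s3.png

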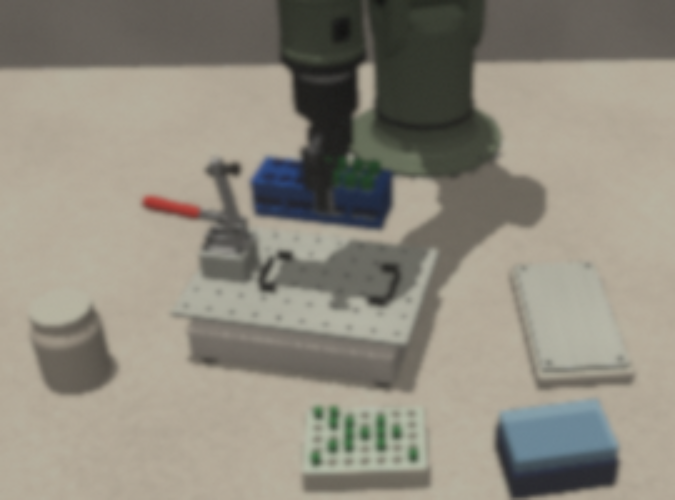

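The rack hangs level above the shaker and the clamp stays open. Now carry it over the plate while turning.

send_rows --plan '[{"x": 0,"y": 0.015,"z": 0,"wx": 0,"wy": 0,"wz": 0.06,"gripper": -0.5},{"x": 0,"y": 0.022,"z": 0,"wx": 0,"wy": 0,"wz": 0.12,"gripper": -0.5},{"x": 0,"y": 0.022,"z": 0,"wx": 0,"wy": 0,"wz": 0.12,"gripper": -0.5},{"x": 0,"y": 0.022,"z": 0,"wx": 0,"wy": 0,"wz": 0.12,"gripper": -0.5},{"x": 0,"y": 0.022,"z": 0,"wx": 0,"wy": 0,"wz": 0.12,"gripper": -0.5},{"x": 0,"y": 0.022,"z": 0,"wx": 0,"wy": 0,"wz": 0.12,"gripper": -0.5},{"x": 0,"y": 0.022,"z": 0,"wx": 0,"wy": 0,"wz": 0.12,"gripper": -0.5},{"x": 0,"y": 0.022,"z": 0,"wx": 0,"wy": 0,"wz": 0.12,"gripper": -0.5},{"x": 0,"y": 0.022,"z": 0,"wx": 0,"wy": 0,"wz": 0.12,"gripper": -0.5},{"x": 0,"y": 0.01,"z": 0,"wx": 0,"wy": 0,"wz": 0.06,"gripper": -0.5}]'

```text
t: 12.45
position: [0.521, 0.0796, 0.2188]
eef_rot: [-0.637, 0.638, 0.303, -0.309]
force: [-0.2, 0.1, -2.1]
finger_gap: 0.0596
```

```bash
python3 -c "
from h import *;print(turn(92.3))"
```

```text
(array([0.521 , 0.0796, 0.2188]), [array([ 0.007, -0.005,  0.717]), array([-0.006, -0.009, -2.424])], array([-0.433,  0.422,  0.221,  1.897, -0.116,  0.843,  0.742]), array([-0.21,  0.09, -2.12]), 0.0595675821512319)
```

send_rows --plan '[{"x": 0,"y": 0.01,"z": 0,"wx": 0.001,"wy": -0.001,"wz": 0.08,"gripper": -0.5},{"x": 0,"y": 0.015,"z": 0,"wx": 0.001,"wy": -0.001,"wz": 0.12,"gripper": -0.5},{"x": 0,"y": 0.015,"z": 0,"wx": 0.001,"wy": -0.001,"wz": 0.12,"gripper": -0.5},{"x": 0,"y": 0.015,"z": 0,"wx": 0.001,"wy": -0.001,"wz": 0.12,"gripper": -0.5},{"x": 0,"y": 0.015,"z": 0,"wx": 0.001,"wy": -0.001,"wz": 0.12,"gripper": -0.5},{"x": 0,"y": 0.012,"z": 0,"wx": 0.001,"wy": 0,"wz": 0.09,"gripper": -0.5},{"x": 0,"y": 0.006,"z": 0,"wx": 0,"wy": 0,"wz": 0.04,"gripper": -0.5},{"x": 0,"y": 0,"z": 0,"wx": 0,"wy": 0,"wz": 0,"gripper": -0.5},{"x": 0,"y": 0,"z": 0,"wx": 0,"wy": 0,"wz": 0,"gripper": -0.5}]'

```text
t: 13.35
position: [0.5143, 0.1774, 0.2099]
eef_rot: [0.486, -0.482, -0.511, 0.519]
force: [0.3, 0.4, -3.0]
finger_gap: 0.0592
```

Run:
```python
from h import *
np.set_printoptions(precision=4,suppress=True)
print(turn(92.3))
im,dp=ctrl.get_image("wrist");save("w4.png",im)
im,dt=ctrl.get_image("top")
for c,d in(("wrist",dp),("top",dt)):
  for n in("rack","cold_plate"):
    for q in ctrl.masks_of(c,n)[:1]:
      P=cloud(c,d,q["pixels"]);m=np.percentile(P[:,2],60);P=P[abs(P[:,2]-m)<.012]
      print(c,n,round(q["confidence"],2),len(P),m,cv2.minAreaRect(P[:,:2].astype(np.float32)*1000))
```

```text
(array([0.5143, 0.1774, 0.2099]), [array([ 0.004, -0.012, -0.022]), array([0.019, 0.007, 3.12 ])], array([-0.453,  0.453,  0.018,  1.85 , -0.012,  0.852,  1.203]), array([ 0.27,  0.45, -2.99]), 0.05920719142616161)
wrist rack 0.83 34803 0.23459374036754643 ((497.061279296875, 175.49169921875), (103.92459869384766, 60.66456985473633), 2.9813506603240967)
wrist cold_plate 0.95 6160 0.030217705150207462 ((437.60107421875, 166.35678100585938), (46.57387924194336, 125.1430435180664), 3.8033571243286133)
top rack 0.64 90 0.22363403763184908 ((586.2174072265625, 156.27578735351562), (59.28996658325195, 24.59779167175293), 35.766639709472656)
top cold_plate 0.88 968 0.031067478553079075 ((541.0589599609375, 130.65013122558594), (240.1654815673828, 99.93885803222656), 20.552947998046875)
```

View pics/w4.png

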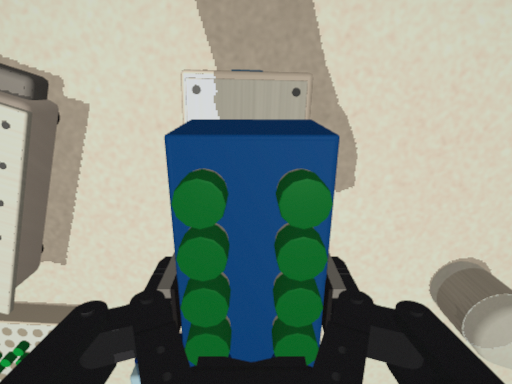

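The rack sits straight over the plate, whose far end is at (245,95). It needs about +8 mm in x and -6 mm in y. Descending.

send_rows --plan '[{"x": 0.004,"y": -0.003,"z": -0.01,"wx": 0.002,"wy": -0.006,"wz": -0.01,"gripper": -0.5},{"x": 0.004,"y": -0.003,"z": -0.02,"wx": 0.002,"wy": -0.006,"wz": -0.01,"gripper": -0.5},{"x": 0,"y": 0,"z": -0.025,"wx": 0,"wy": 0,"wz": 0,"gripper": -0.5},{"x": 0,"y": 0,"z": -0.025,"wx": 0,"wy": 0,"wz": 0,"gripper": -0.5},{"x": 0,"y": 0,"z": -0.02,"wx": 0,"wy": 0,"wz": 0,"gripper": -0.5},{"x": 0,"y": 0,"z": -0.012,"wx": 0,"wy": 0,"wz": 0,"gripper": -0.5},{"x": 0,"y": 0,"z": 0,"wx": 0,"wy": 0,"wz": 0,"gripper": -0.5},{"x": 0,"y": 0,"z": 0,"wx": 0,"wy": 0,"wz": 0,"gripper": -0.5}]'

```text
t: 14.45
position: [0.5244, 0.1682, 0.0922]
eef_rot: [-0.49, 0.493, 0.51, -0.507]
force: [0.3, 0.2, -1.9]
finger_gap: 0.0591
```

Run:
```python
from h import *
np.set_printoptions(precision=4,suppress=True)
print(turn(92.3))
d=ctrl.get_image("wrist")[1]
for q in ctrl.masks_of("wrist","rack")[:1]:
    P=cloud("wrist",d,q["pixels"]);m=np.percentile(P[:,2],50);Q=P[abs(P[:,2]-m)<.006]
    A=np.c_[Q[:,:2]-Q[:,:2].mean(0),np.ones(len(Q))];print(m,np.linalg.lstsq(A,Q[:,2],rcond=None)[0],cv2.minAreaRect(Q[:,:2].astype(np.float32)*1000))
```

```text
(array([0.5244, 0.1682, 0.0922]), [array([-0.   ,  0.005,  0.006]), array([ 0.008,  0.   , -3.136])], array([-0.431,  0.631,  0.016,  1.923, -0.014,  0.582,  1.199]), array([ 0.25,  0.25, -1.92]), 0.05911068272126376)
0.10797064001429407 [ 0.0073 -0.0038  0.1074] ((506.7442626953125, 167.207275390625), (103.47166442871094, 60.5020866394043), 1.8466383218765259)
```

send_rows --plan '[{"x": -0.001,"y": 0.001,"z": -0.01,"wx": 0,"wy": 0.003,"wz": 0,"gripper": -0.5},{"x": 0,"y": 0,"z": -0.008,"wx": 0,"wy": 0,"wz": 0,"gripper": -0.5},{"x": 0,"y": 0,"z": -0.004,"wx": 0,"wy": 0,"wz": 0,"gripper": -0.5},{"x": 0,"y": 0,"z": -0.002,"wx": 0,"wy": 0,"wz": 0,"gripper": -0.5},{"x": 0,"y": 0,"z": 0,"wx": 0,"wy": 0,"wz": 0,"gripper": -0.5}]'

```text
t: 15.05
position: [0.5244, 0.17, 0.0683]
eef_rot: [-0.49, 0.492, 0.51, -0.507]
force: [0.7, 0.0, -1.9]
finger_gap: 0.0593
```

send_rows --plan '[{"x": 0,"y": 0,"z": -0.002,"wx": 0,"wy": 0,"wz": 0,"gripper": -0.5},{"x": 0,"y": 0,"z": -0.001,"wx": 0,"wy": 0,"wz": 0,"gripper": -0.5},{"x": 0,"y": 0,"z": 0,"wx": 0,"wy": 0,"wz": 0,"gripper": -0.5}]'

```text
t: 15.35
position: [0.5246, 0.17, 0.0654]
eef_rot: [-0.49, 0.492, 0.511, -0.507]
force: [-1.4, 0.2, -0.7]
finger_gap: 0.0589
```

send_rows --plan '[{"x": 0,"y": 0,"z": -0.0015,"wx": 0,"wy": 0,"wz": 0,"gripper": -0.5},{"x": 0,"y": 0,"z": 0,"wx": 0,"wy": 0,"wz": 0,"gripper": -0.5}]'

```text
t: 15.55
position: [0.5248, 0.1701, 0.0657]
eef_rot: [-0.49, 0.492, 0.511, -0.506]
force: [0.2, -0.5, -2.9]
finger_gap: 0.059
```

send_rows --plan '[{"x": 0,"y": 0,"z": -0.003,"wx": 0,"wy": 0,"wz": 0,"gripper": -0.5},{"x": 0,"y": 0,"z": -0.001,"wx": 0,"wy": 0,"wz": 0,"gripper": -0.5}]'

```text
t: 15.75
position: [0.5253, 0.17, 0.0649]
eef_rot: [-0.49, 0.493, 0.511, -0.505]
force: [-8.6, -0.3, 14.5]
finger_gap: 0.0592
```

Contact (14 N up). Release slowly, then rise.

send_rows --newtons 20 --plan '[{"x": 0,"y": 0,"z": 0.0005,"wx": 0,"wy": 0,"wz": 0,"gripper": -0.5},{"x": 0,"y": 0,"z": 0,"wx": 0,"wy": 0,"wz": 0,"gripper": 0.5},{"x": 0,"y": 0,"z": 0,"wx": 0,"wy": 0,"wz": 0,"gripper": 1},{"x": 0,"y": 0,"z": 0,"wx": 0,"wy": 0,"wz": 0,"gripper": 1},{"x": 0,"y": 0,"z": 0,"wx": 0,"wy": 0,"wz": 0,"gripper": 1},{"x": 0,"y": 0,"z": 0,"wx": 0,"wy": 0,"wz": 0,"gripper": 1}]'

```text
t: 16.35
position: [0.5258, 0.1702, 0.0655]
eef_rot: [-0.49, 0.493, 0.511, -0.505]
force: [0.3, 0.9, 0.5]
finger_gap: 0.0856
```

send_rows --plan '[{"x": 0,"y": 0,"z": 0.01,"wx": 0,"wy": 0,"wz": 0,"gripper": 1},{"x": 0,"y": 0,"z": 0.02,"wx": 0,"wy": 0,"wz": 0,"gripper": 1},{"x": 0,"y": 0,"z": 0.035,"wx": 0,"wy": 0,"wz": 0,"gripper": 1},{"x": 0,"y": 0,"z": 0.045,"wx": 0,"wy": 0,"wz": 0,"gripper": 1},{"x": 0,"y": 0,"z": 0.045,"wx": 0,"wy": 0,"wz": 0,"gripper": 1},{"x": 0,"y": 0,"z": 0.045,"wx": 0,"wy": 0,"wz": 0,"gripper": 1},{"x": 0,"y": 0,"z": 0.04,"wx": 0,"wy": 0,"wz": 0,"gripper": 1},{"x": 0,"y": 0,"z": 0,"wx": 0,"wy": 0,"wz": 0,"gripper": 1},{"x": 0,"y": 0,"z": 0,"wx": 0,"wy": 0,"wz": 0,"gripper": 1}]'

```text
t: 17.25
position: [0.5228, 0.1687, 0.3207]
eef_rot: [-0.49, 0.493, 0.512, -0.504]
force: [-0.2, -0.2, -0.9]
finger_gap: 0.0852
```

Run:
```python
from h import *
np.set_printoptions(precision=4,suppress=True)
print(turn(92.3))
d=ctrl.get_image("wrist")[1];im,d2=ctrl.get_image("scene");save("s5.png",cv2.resize(im[80:280,80:350],None,fx=2.5,fy=2.5))
for c,dd in(("wrist",d),("scene",d2)):
  for n in("rack","cold_plate"):
    for q in ctrl.masks_of(c,n)[:1]:
      P=cloud(c,dd,q["pixels"]);h={"rack":.08,"cold_plate":.03}[n];Q=P[abs(P[:,2]-h)<.006]
      A=np.c_[Q[:,:2]-Q[:,:2].mean(0),np.ones(len(Q))];print(c,n,q["confidence"],np.linalg.lstsq(A,Q[:,2],rcond=None)[0],cv2.minAreaRect(Q[:,:2].astype(np.float32)*1000))
for n in("bottle","jar","tip_box","foam_rack"):
  for q in ctrl.pinpoint("scene",n)[:1]: print(n,ray("scene",q["point"],0))
```

```text
(array([0.5228, 0.1687, 0.3207]), [array([-0.005,  0.011,  0.007]), array([ 0.017,  0.007, -3.134])], array([-0.449,  0.327,  0.038,  1.729, -0.014,  1.075,  1.197]), array([-0.17, -0.15, -0.92]), 0.08519139689036236)
wrist rack 0.97 [-0.0021 -0.001   0.0783] ((534.7877197265625, 169.43739318847656), (158.77586364746094, 60.02030944824219), 1.7661668062210083)
wrist cold_plate 0.62 [-0.0031 -0.0018  0.0278] ((530.5664672851562, 169.53907775878906), (219.06581115722656, 112.23292541503906), 2.004178524017334)
scene rack 0.87 [-0.0049  0.0083  0.0803] ((535.2025756835938, 171.2837371826172), (168.61231994628906, 60.03958511352539), 1.4256764650344849)
scene cold_plate 0.65 [-0.0049  0.0025  0.0301] ((538.989013671875, 171.21994018554688), (224.638671875, 120.11180114746094), 1.9544358253479004)
bottle [0.6391 0.4431 0.    ]
jar [ 0.5791 -0.4618  0.    ]
tip_box [0.775  0.1163 0.    ]
foam_rack [ 0.7566 -0.088   0.    ]
```

View pics/s5.png

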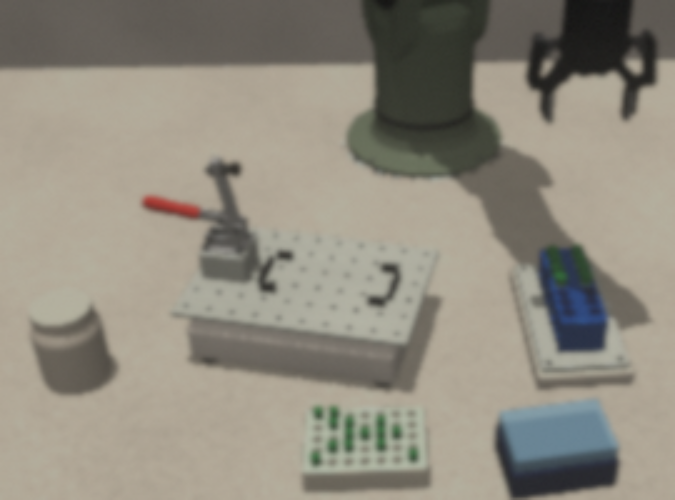

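The rack stands level in the middle of the plate, within about 4 mm and 1°. The clamp is open, and the gripper is free and well above. Handing in.

```bash
python3 -c "
from rig import ctrl;print(ctrl.sign_off())"
```

```text
the job is handed in; nothing more can be done
None
```

The rack is on the cold plate, the clamp is open, and I handed the job in at about 17.5 s of the 72 s allowed. No verdict was reported.

I gripped the red handle and threw it back to its stop. I then lifted the rack level, turned it over the plate, lowered it until it touched (about 14 N), released it and raised the gripper clear.

- **Rack:** the last wrist-camera check puts it about 4 mm from the plate's centre along the plate and under 1 mm across. It is within 1° of the plate's axis and level. The scene camera agrees within a few mm.
- **Clamp:** the final picture shows the arm still upright and the handle thrown back. I judged this from the pictures and the handle's travel, as the joint angle can't be read directly.
- **Bystanders:** nothing came near them. The trained network's position readings differ from the start by up to 14 mm. I put that down to its scatter, because the scene pictures before and after show them in the same place.

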